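# Clamp the glued phone with the longest bar from the sloped tray

### The arm

A 6-joint arm with a two-finger parallel gripper is mounted at the origin on the work surface. World frame = base frame: x ahead of the robot, y to its left, z up, the work surface at z = 0. Lengths are in m, angles in rad, forces in N, time in s.
With the tool pointing down it reaches from about 0.275 to 0.825 m from the base axis. Payload 4.9 kg.
Tool frame: the origin (TCP) lies midway between the tips of the shut fingers; the grasp point (between the pads) lies 19 mm behind it (bot.grip_depth is the distance from the TCP to the grasp point, in m); y points along the fingers, x is the direction in which the jaws open and shut, and the axes are right-handed (so a half turn about y gives the same grasp; the last joint's range is limited). The gripper opens to 85 mm and grips with 20 to 120 N. Pads are 22 mm wide; open, the fingers measure 114 mm over their backs; the gripper's body (76 mm by 85 mm) begins 54 mm behind the grasp point. The pads swing forward as they close: fully open they stand 13 mm farther back than shut.
Start: joints at [1.171, 0.326, -0.193, 1.052, 0, 1.437], TCP at [0.144, 0.531, 0.231] pointing down, gripper open.
Joint ranges: [-2.65, 2.65], [-0.97, 1.79], [-1.3, 1.35], [-1.93, 2.1], [-1.47, 1.37], [-3.14, 3.14]. Speed limits (rad/s): [2.57, 2.57, 3.14, 3.14, 3.14, 3.14].

### API

Orientations are given as a unit quaternion [w, x, y, z].
In Python, from cell import bot gives the robot as it stands. Calls block until the motion is done:
- bot.move_pose(position, orientation): joint-space move of the TCP to a pose.
- bot.move_linear(position, speed=0.15, rotation=None, until_force=None): straight line of the TCP; rotation=None keeps the orientation; speed is the mean speed in m/s. With until_force (N) it stops when the force on the tool has changed by that much, and returns True; else False.
- bot.goto_joints(angles): joint-space move.
- bot.set_gripper(opening, grasp_force=None): opening from 0.0 (shut) to 1.0 (fully open); grasp_force is the grip in N (None keeps the last); returns when the fingers have stopped.
- bot.wait(seconds).
- bot.solve_ik(position, orientation): joint angles nearest the present ones, or None.
- bot.camera(name): name is "scene" or "top" or "wrist"; returns the picture (384x512x3 uint8, red, green, blue); there is no depth.
- bot.calibration(name): a dict with "mtx" (3x3 intrinsics, pixels), "k1" (the pictures are not rectified: a ray, as slopes to the right and down, at radius r is drawn at 1 + k1 r^2 times it, then the intrinsics apply), "extrinsics" (4x4, takes a point from world to camera coordinates); the wrist camera has in their place "hand_eye" (4x4, takes a point from camera to tool coordinates, whose origin is the TCP and whose axes are the tool frame's). Camera axes: x right, y down, z forward; pixel columns grow to the right and rows downward; lengths in m; the calibration is good to about 2 mm. A picture is of the moment at which its call begins: read the wrist's pose just before it. calibration takes no time and is no camera call.
A pose or a line that the arm cannot do raises bot.PlanningError and nothing moves.
- bot.close_job(): hands the job in, once; it reports no verdict.
Trained networks look in the newest picture that a camera, given by its name, has taken for a name from the list of things; names that differ only in an ending like _2 or _b are one class to them, and where a whole thing is asked for, a point or a joint stands for the part that bears it (a point fixed in the world has none). Each returns a list of dicts, best first, with "confidence" (0 to 1); they miss things now and then, are a little off and sometimes report something else, mostly with a low value. They report only what shows in the picture. A call takes as long as a camera call.
- bot.search_frame(camera, thing): "bbox" ([left, top, width, height] in pixels, round what is visible of it).
Readings, each from a call of its own:
- bot.read_clock(): time.
- bot.read_joint_positions(): joint angles.
- bot.read_joint_vel(): joint speeds.
- bot.read_joint_efforts(): joint torques, N m.
- bot.read_position(): TCP position.
- bot.read_tool_rot(): TCP orientation.
- bot.read_ft_force(): force on the tool from outside, world axes, zero at the start.
- bot.read_moment(): the same for the moment, N m.
- bot.read_gripper_width(): opening from 0.0 (shut) to 1.0 (fully open).
Only numpy, scipy, OpenCV 4.12 (cv2) and the standard library are available. Lean on these libraries where they do the work, as an engineer would, in place of code of your own. Each camera call takes 0.05 s, during which the arm holds its last target.

### The job

The phone in the cradle has just been glued: take the longest of the three clamp bars out of the sloped tray, keeping clear of the light bar above it, lay it grip upwards across the phone between the two snap hooks, and press it straight down until both hooks have clicked over its ends and it sits level and square on its rests (its height is not known, so feel for it); then let go. Leave the other two bars and everything else where they are.

Things in the scene. Friction and masses are not known exactly. Their poses are not given: they have to be found in the camera images.
- bar_long: Longest clamp bar, 130 mm, 120 g: aluminium plate 130 x 24 x 8 mm (own x, y, z) with a black grip block 40 x 16 x 32 mm (x, y, z) on the middle of its top, 40 mm high overall. Origin: centre of the plate's underside; z out of the grip side. Same end for end. Starts in any of the tray's three compartments, grip up, its length up the slope.
- bar_mid: Clamp bar like bar_long but 105 mm long (plate 105 x 24 x 8 mm, same grip block, same origin and axes), about 100 g, in another compartment. Stays there.
- bar_short: Clamp bar like bar_long but 80 mm long (plate 80 x 24 x 8 mm, same grip block, same origin and axes), about 80 g, in another compartment. Stays there.
- tray: Fixed grey tray, 3 compartments side by side, grippy floor 180 mm long rising 30 degrees towards +x (away from the robot). Origin on the mat under its middle, x up the slope, z up; floor surface 72 mm above the origin at x = 0. Compartments 74 mm wide, centred at y = -78, 0, 78 mm; walls 4 mm thick, 10 mm high, square to the floor. Bar origins start at about x = 0.
- lightbar: Fixed aluminium light bar across above all compartments, 22 mm deep (x), 300 mm long (y), underside 210, top 226 mm above the mat, on posts at y = -145 and 145 mm. Origin on the mat midway, 22 mm up-slope of the tray's origin. It blocks a gripper coming straight down; one leaning back 30 degrees, square to the sloped floor, passes on the robot's side.
- cradle: Phone cradle: fixed black base 160 x 170 x 10 mm (x, y, z), origin at the centre of its underside on the mat, z up. On it a stiff bed carries the phone, two bar rests (14 x 40 mm in x, y, at x = -50 and 50 mm) and the hooks. The bed's height was set by hand and is not reported: the rest tops are somewhere 32 to 42 mm above the origin. Phone glass 4 mm below them.
- seat (a point): Point fixed to the cradle's base, 32 mm above its origin, midway between the hooks, with the cradle's axes. The seated bar's origin lies 0 to 10 mm straight above it, depending on the bed's height; plate level, lengthwise along x (either way round).
- hook_near (a joint): Steel snap hook at the bed's -x end, 20 mm wide, sprung, hinged at its foot; 0 rad = upright, positive = bent outwards (0.1 to 0.2 as a bar's end passes, back to 0 once clicked). Top 30 mm above the rests; inner face slopes from 69 mm off centre at the top to 61 mm at the barb, barb underside 10 mm above the rests. Pressing past both takes about 10 to 20 N, then the rests stop it hard.
- hook_far (a joint): The same hook at the +x end of the cradle; 0 rad = upright at rest, positive = bent outwards.
- suction_cup: Bystander: pale silicone suction cup with a knob, 52 mm wide, 42 mm high; origin at centre of underside.
- spudger: Bystander: black plastic spudger, about 143 mm long (own x), lying flat; origin under its middle.
- camera_module: Bystander: grey phone camera module 32 x 26 x 9 mm; origin at centre of underside.
- parts_tin: Bystander: closed round stainless parts tin, 75 mm wide, 34 mm high; origin at centre of underside.
- screwdriver: Bystander: grey-handled screwdriver, 160 mm long (own x), lying; origin near its middle.

How it is judged:
On the way, in this order (a step that is already met when the one before it is completed fails the run):
1. the long bar is lifted out of the tray in the gripper (distance of bar_long from where it was at the start of the episode above 0.06 m and contact force between the fingers and bar_long above 1 N), for 0.2 s.
2. the long bar is pressed down on its rests with both hooks clicked over its ends (x of bar_long in the frame of seat between -0.006 and 0.006 m and y of bar_long in the frame of seat between -0.007 and 0.007 m and z of bar_long in the frame of seat between -0.003 and 0.013 m and angle between bar_long's own z axis and vertical below 0.06 rad and angle between the x axis of bar_long and the x axis of seat, either way round below 0.12 rad and value of joint each of hook_near, hook_far below 0.04 rad), for 0.2 s.
At the end, for the whole second after the job is handed in: The long bar rests, let go, on the rests under both hooks, grip up: origin within 6 mm (along) and 7 mm (across) of the seat and at most 13 mm above it (below the barbs at any bed height), level within 0.06 rad, along the cradle x within 0.12 rad, both hooks back under 0.04 rad (all of step 2 and contact force between the fingers and bar_long below 0.1 N and linear speed of bar_long below 0.01 m/s); the robot touches nothing.
It fails at once if the light bar is bumped with more than 10 N (contact force between anything else and lightbar above 10 N).
It fails at once if one of the other two bars is moved more than 30 mm (distance of any of bar_mid, bar_short from where it was at the start of the episode above 0.03 m).
It fails at once if a bystander is moved more than 30 mm (distance of any of suction_cup, spudger, camera_module, parts_tin, screwdriver from where it was at the start of the episode above 0.03 m).
It also fails if it takes over 45 s, if anything falls off the work surface, if the arm or the gripper's body presses on something with over 40 N, if the wrist force passes 120 N, or if a joint passes its speed limit or range.

## Working session

There is one attempt and no reset: what is moved stays moved. The work goes in short steps, each a Python script; the robot and the scene stay as the last script left them, time stands still between calls to the robot, and variables do not carry over. Pictures are saved under pics/ and viewed, and the job is handed in when it is done.

```bash
mkdir -p pics; ls
python3 - <<'E'
from cell import bot
import cv2,numpy as np
np.set_printoptions(precision=4,suppress=True)
for c in ["scene","top","wrist"]:
    im=bot.camera(c); cv2.imwrite(f"pics/{c}0.png",im[:,:,::-1]); print(c,bot.calibration(c))
    for t in ["bar_long","bar_mid","bar_short","tray","lightbar","cradle","hook_near","hook_far"]:
        print(t,[(np.round(d['bbox']),round(d['confidence'],2)) for d in bot.search_frame(c,t)][:3])
print(bot.read_position(),bot.read_tool_rot(),bot.read_clock(),bot.grip_depth)
E
```

```text
pics
scene {'mtx': array([[473.1362,   0.    , 256.091 ],
       [  0.    , 473.1362, 199.2897],
       [  0.    ,   0.    ,   1.    ]]), 'k1': -0.15208050471601733, 'extrinsics': array([[ 0.6547,  0.7559, -0.0005, -0.3748],
       [ 0.6075, -0.5266, -0.5946, -0.2828],
       [-0.4497,  0.3889, -0.804 ,  1.7522],
       [ 0.    ,  0.    ,  0.    ,  1.    ]])}
bar_long [(array([263., 175.,  25.,  24.]), 0.7)]
bar_mid [(array([299., 155.,  24.,  19.]), 0.52)]
bar_short [(array([285., 165.,  19.,  18.]), 0.69)]
tray []
lightbar [(array([253., 128.,  89.,  97.]), 0.85)]
cradle [(array([155., 222.,  79.,  69.]), 0.56), (array([263., 179.,  24.,  17.]), 0.35), (array([284., 168.,  18.,  17.]), 0.33)]
hook_near [(array([175., 226.,   4.,  16.]), 0.46)]
hook_far [(array([159., 221.,  76.,  71.]), 0.44)]
top {'mtx': array([[418.0332,   0.    , 255.0595],
       [  0.    , 418.0332, 184.8009],
       [  0.    ,   0.    ,   1.    ]]), 'k1': -0.023868589721110754, 'extrinsics': array([[-0.058 , -0.9983,  0.0002,  0.0273],
       [-0.9764,  0.0567, -0.2085,  0.5877],
       [ 0.2081, -0.0123, -0.
[... 363 characters left out ...]
24., 172., 130.,  33.]), 0.85)]
cradle [(array([298., 165.,  65.,  62.]), 0.77), (array([152., 160.,  88.,  67.]), 0.29)]
hook_near []
hook_far []
wrist {'mtx': array([[338.8527,   0.    , 259.1854],
       [  0.    , 338.8527, 189.7414],
       [  0.    ,   0.    ,   1.    ]]), 'k1': -0.07405673074753084, 'hand_eye': array([[ 1.    , -0.0004,  0.0002, -0.0006],
       [-0.0003, -0.2966,  0.955 , -0.1431],
       [-0.0004, -0.955 , -0.2966,  0.0758],
       [ 0.    ,  0.    ,  0.    ,  1.    ]])}
bar_long []
bar_mid []
bar_short [(array([230., 346.,  18.,  12.]), 0.65)]
tray []
lightbar []
cradle []
hook_near []
hook_far []
[0.1444 0.5307 0.2313] [ 0.5618 -0.5618 -0.4293  0.4294] 1.35 0.0187
```

View images.

Run:
```python
import cv2
a=cv2.imread("pics/top0.png"); b=cv2.imread("pics/scene0.png")
cv2.imwrite("pics/topz.png",cv2.resize(a[110:310,110:380],None,fx=2.9,fy=2.9,interpolation=cv2.INTER_CUBIC))
cv2.imwrite("pics/scenez.png",cv2.resize(b[110:310,120:370],None,fx=3,fy=3,interpolation=cv2.INTER_CUBIC))
```

```text
(no output)
```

View pics/topz.png

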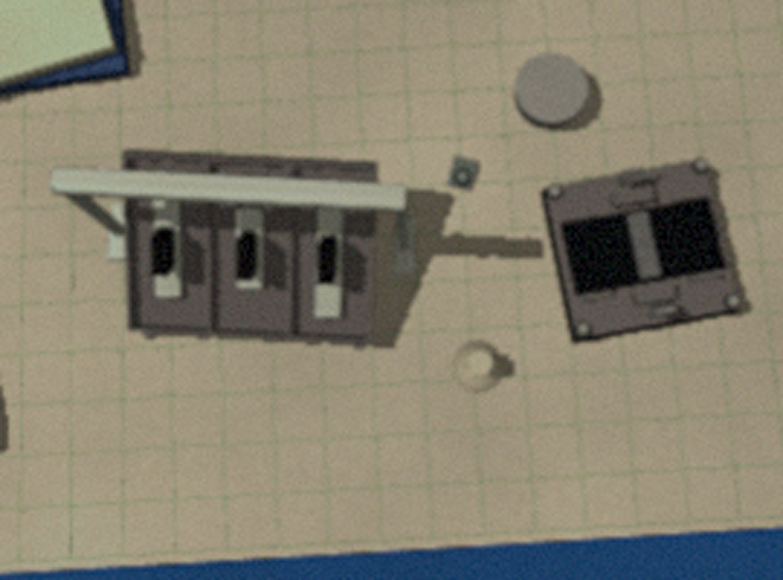

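View pics/scenez.png

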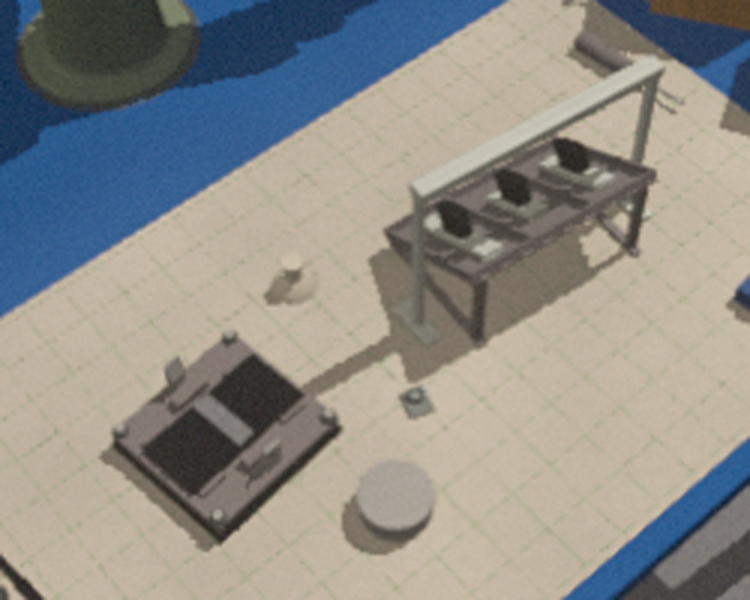

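View pics/wrist0.png

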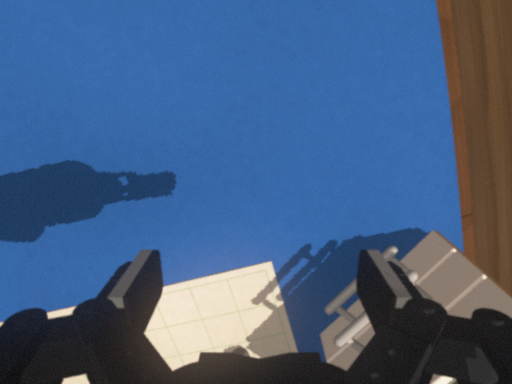

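```bash
cat > h.py <<'E'
from cell import bot
import cv2,numpy as np
from scipy.spatial.transform import Rotation as R
np.set_printoptions(precision=4,suppress=True)
def rot(q): return R.from_quat([q[1],q[2],q[3],q[0]])
def quat(r): q=r.as_quat(); return np.array([q[3],q[0],q[1],q[2]])
def mk(r,p): T=np.eye(4);T[:3,:3]=r.as_matrix();T[:3,3]=p;return T
def snap(cam,name=None):
    c=dict(bot.calibration(cam))
    if cam=="wrist":
        T=mk(rot(bot.read_tool_rot()),bot.read_position())
        c["extrinsics"]=np.linalg.inv(T@c["hand_eye"])
    im=bot.camera(cam)
    if name:
        cv2.imwrite(f"pics/{name}.png",im[:,:,::-1]); np.save(f"pics/{name}.npy",c["extrinsics"])
    return im,c
def proj(c,P):
    P=np.atleast_2d(P);E=c["extrinsics"];q=P@E[:3,:3].T+E[:3,3]
    s=q[:,:2]/q[:,2:];s=s*(1+c["k1"]*(s**2).sum(1,keepdims=True))
    return s@c["mtx"][:2,:2].T+c["mtx"][:2,2]
def ray(c,px):
    s=(np.asarray(px,float)-c["mtx"][:2,2])/np.diag(c["mtx"])[:2];u=s.copy()
    for _ in range(20): u=s/(1+c["k1"]*(u@u))
    E=c["extrinsics"];d=E[:3,:3].T@np.array([u[0],u[1],1]);o=-E[:3,:3].T@E[:3,3]
    return o,d
def onz(c,px,z):
    o,d=ray(c,px);return o+d*(z-o[2])/d[2]
def tool(app,jaw):
    y=np.array(app,float);y/=np.linalg.norm(y);x=np.array(jaw,float);x-=x@y*y;x/=np.linalg.norm(x)
    return R.from_matrix(np.c_[x,y,np.cross(x,y)])
E
python3 - <<'E'
from h import *
c=bot.calibration("top")
f=lambda p,z:onz(c,np.array(p)/2.9+110,z)
for p in [(543,190),(700,160),(745,305),(575,340)]: print("cr",f(p,.01))
for p,z in [((125,150),.125),((376,165),.125),((366,345),.035),((130,328),.035)]: print("tr",f(p,z))
print("lb",f((55,170),.226),f((405,187),.226))
for p in [(480,365),(462,172),(552,90)]: print(f(p,.02))
q=bot.read_joint_positions();print(q,rot(bot.read_tool_rot()).as_matrix())
E
```

```text
cr [ 0.6202 -0.1337  0.01  ]
cr [ 0.6424 -0.2973  0.01  ]
cr [ 0.4905 -0.3265  0.01  ]
cr [ 0.4656 -0.1534  0.01  ]
tr [0.6544 0.2649 0.125 ]
tr [0.6264 0.0324 0.125 ]
tr [0.47   0.0533 0.035 ]
tr [0.4998 0.2826 0.035 ]
lb [0.6116 0.3001 0.226 ] [0.5798 0.0068 0.226 ]
[ 0.4455 -0.0569  0.02  ]
[ 0.6414 -0.0519  0.02  ]
[ 0.7229 -0.1502  0.02  ]
[ 1.1708  0.3262 -0.1926  1.052   0.      1.4366] [[ 0.2627 -0.     -0.9649]
 [ 0.9649 -0.      0.2627]
 [-0.     -1.      0.    ]]
```

Run:
```python
from h import *
psi=-0.115; B=np.array([.553,.08,.072]); ux=np.array([np.cos(psi),np.sin(psi),0]); uy=np.array([-np.sin(psi),np.cos(psi),0]); uz=np.array([0,0,1.])
n=-.5*ux+.866*uz
q=quat(tool(-n,uy)); P=B+.13*n; print(P)
M=np.array([.38,.1,.3]); 
print(bot.solve_ik(M,q),bot.solve_ik(P,q))
bot.move_pose(M,q); bot.move_linear(P,0.25)
im,c=snap("wrist","w1")
for t in ["bar_long","bar_mid","bar_short","tray"]:
    print(t,[(np.round(d['bbox']),round(d['confidence'],2)) for d in bot.search_frame("wrist",t)][:3])
print(bot.read_position(),bot.read_clock())
```

```text
[0.4884 0.0875 0.1846]
[ 0.1836 -0.398  -0.8482  0.6164 -0.1476  0.2605] [ 0.0915 -0.032  -0.9249  0.1635 -0.1027  0.1794]
bar_long [(array([249., 112.,  31., 152.]), 0.79)]
bar_mid [(array([422., 127.,  60., 116.]), 0.73)]
bar_short [(array([335., 144.,  42.,  89.]), 0.84)]
tray [(array([205.,  53., 307., 237.]), 0.89)]
[0.4886 0.0878 0.1858] 4.1667
```

View pics/w1.png

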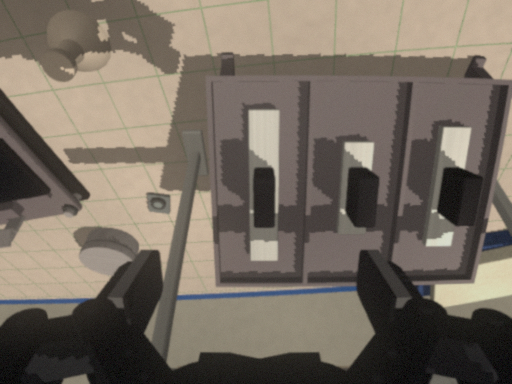

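Run:
```python
import cv2
a=cv2.imread("pics/w1.png")
cv2.imwrite("pics/w1z.png",cv2.resize(a[80:290,195:315],None,fx=2.85*1,fy=2.85,interpolation=cv2.INTER_CUBIC))
g=cv2.cvtColor(a,cv2.COLOR_BGR2GRAY)
m=(g[90:280,235:295]>165).astype('uint8')
n,l,s,_=cv2.connectedComponentsWithStats(m)
print(s)
```

```text
[[   0    0   60  190 9373]
 [  14   20   30  102 1525]
 [  16  121    1    2    2]
 [  16  150   26   21  500]]
```

View pics/w1z.png

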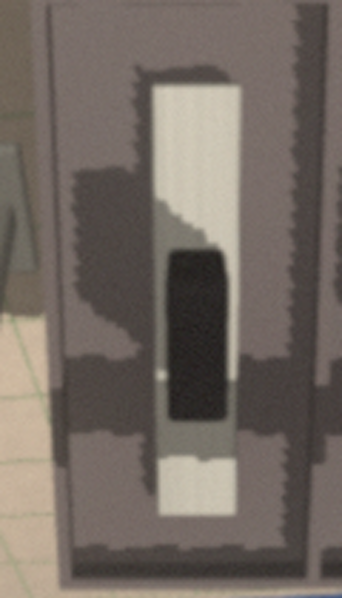

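```bash
cat > barfit.py <<'E'
from h import *
from scipy.optimize import least_squares
c=dict(bot.calibration("wrist"));c["extrinsics"]=np.load("pics/w1.npy")
px=np.array([(152,85),(242,85),(237,516),(158,516)])/2.85+[195,80]-.3
Pb=np.array([(-65,-12,8),(-65,12,8),(65,12,8),(65,-12,8)])/1000
def pose(v): return R.from_euler("ZY",[v[3],-v[4]]),np.array(v[:3])
def pred(v):
    r,t=pose(v);return proj(c,r.apply(Pb)+t)
s=least_squares(lambda v:np.r_[(pred(v)-px).ravel(),(v[4]-np.radians(30))*200],[.55,.08,.072,-.115,.52])
print(s.x,s.fun.reshape(-1)); 
s2=least_squares(lambda v:np.r_[(pred(v)-px).ravel()],[.55,.08,.072,-.115,.52]);print(s2.x)
r,t=pose(s.x)
blk=np.array([(-20,-8,40),(-20,8,40),(20,8,40),(20,-8,40)])/1000
print((proj(c,r.apply(blk)+t)-[195,80]+.3)*2.85)
# tray outer corners in w1 (wall tops)
E
python3 barfit.py
```

```text
[ 0.5594  0.0829  0.075  -0.1089  0.5235] [ 0.1672  0.0359 -0.15   -0.1055 -0.2448 -0.0098  0.2252  0.0896 -0.0157]
[ 0.5582  0.0831  0.0764 -0.1086  0.5024]
[[166.6478 277.1525]
 [230.5544 276.8873]
 [229.1122 424.0219]
 [168.2376 424.2574]]
```

```bash
cat >> barfit.py <<'E'
edges=[]
def box(x,y,z0,z1):
    return np.array([(a,b,h) for h in (z0,z1) for a,b in ((-x,-y),(x,-y),(x,y),(-x,y))])/1000
E8=[(0,1),(1,2),(2,3),(3,0),(4,5),(5,6),(6,7),(7,4),(0,4),(1,5),(2,6),(3,7)]
def draw(cc,im,roi,f,out,extra=None):
    x0,y0,w,h=roi; a=cv2.resize(im[y0:y0+h,x0:x0+w],None,fx=f,fy=f,interpolation=cv2.INTER_CUBIC)
    for b,col in ((box(65,12,0,8),(0,0,255)),(box(20,8,8,40),(0,255,0))):
        p=((proj(cc,r.apply(b)+t)+.5-[x0,y0])*f).astype(int)
        for i,j in E8: cv2.line(a,tuple(map(int,p[i])),tuple(map(int,p[j])),col,1)
    cv2.imwrite(out,a);return a
if __name__=="__main__":
    A=draw(c,cv2.imread("pics/w1.png"),(195,80,120,210),2.85,"pics/o1.png")
    B=draw(bot.calibration("top"),cv2.imread("pics/top0.png"),(190,160,60,80),6,"pics/o2.png")
    C=draw(bot.calibration("scene"),cv2.imread("pics/scene0.png"),(240,150,80,70),5,"pics/o3.png")
    H=600; W=np.zeros((600,800,3),'uint8'); 
    x=0
    for q in (A,B): W[:q.shape[0],x:x+q.shape[1]]=q[:600,:800-x]; x+=q.shape[1]
    cv2.imwrite("pics/o12.png",W)
E
python3 barfit.py >/dev/null
```

```text
(no output)
```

View pics/o12.png

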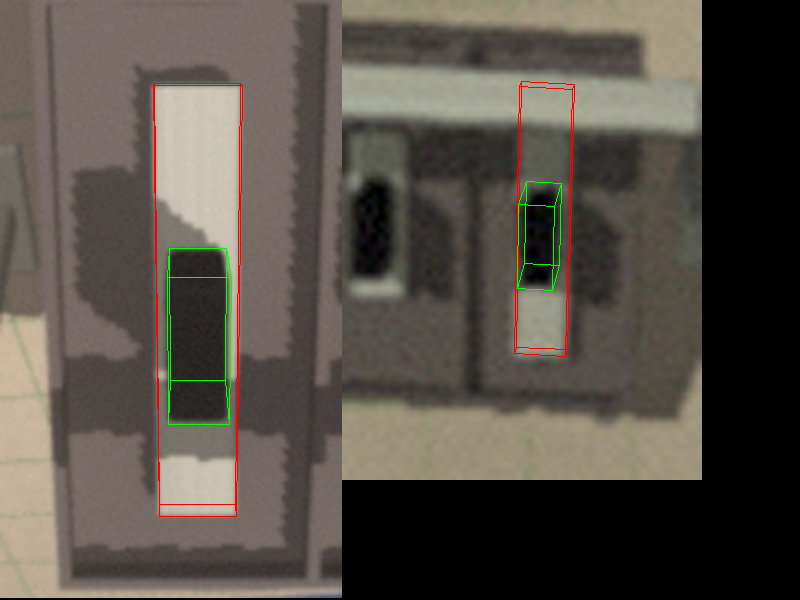

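View pics/o3.png

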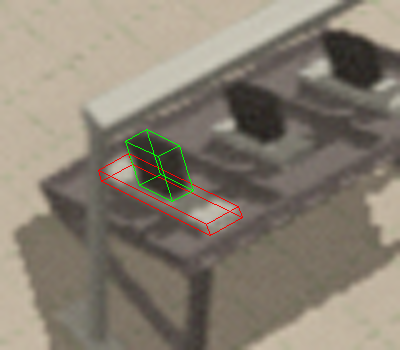

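Run:
```python
from barfit import *
m=r.as_matrix(); n=m[:,2]; print(n,t)
q=quat(tool(-n,m[:,1]))
bot.set_gripper(0.5,80)
P=t+.011*n
bot.move_linear(t+.09*n,0.2,rotation=q)
print(bot.move_linear(P,0.08,until_force=6), bot.read_position()-P, bot.read_ft_force())
snap("wrist","w2")
```

```text
[ 0.5594  0.0829  0.075  -0.1089  0.5235] [ 0.1672  0.0359 -0.15   -0.1055 -0.2448 -0.0098  0.2252  0.0896 -0.0157]
[ 0.5582  0.0831  0.0764 -0.1086  0.5024]
[[166.6478 277.1525]
 [230.5544 276.8873]
 [229.1122 424.0219]
 [168.2376 424.2574]]
[-0.497   0.0543  0.8661] [0.5594 0.0829 0.075 ]
False [0.0001 0.0001 0.0004] [ 0.7943 -0.2194  0.7643]
```

View pics/w2.png

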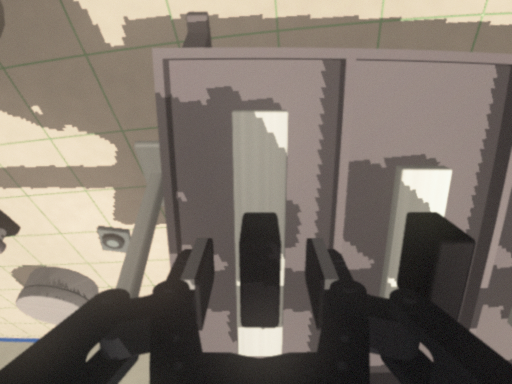

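Run:
```python
from barfit import *
m=r.as_matrix(); n=m[:,2]; ux=np.array([m[0,0],m[1,0],0]);ux/=np.linalg.norm(ux)
bot.set_gripper(0.0,80); print("w",bot.read_gripper_width(),bot.read_ft_force())
p=bot.read_position()
bot.move_linear(p+.035*n,0.1)
print(bot.read_ft_force())
bot.move_linear(p+.06*n-.10*ux,0.15)
bot.move_linear(p-.14*ux+[0,0,.12],0.2)
print("w",bot.read_gripper_width(),bot.read_ft_force(),bot.read_position(),bot.read_clock())
snap("wrist","w3")
```

```text
[ 0.5594  0.0829  0.075  -0.1089  0.5235] [ 0.1672  0.0359 -0.15   -0.1055 -0.2448 -0.0098  0.2252  0.0896 -0.0157]
[ 0.5582  0.0831  0.0764 -0.1086  0.5024]
[[166.6478 277.1525]
 [230.5544 276.8873]
 [229.1122 424.0219]
 [168.2376 424.2574]]
w 0.1728182073399069 [-2.8692  0.3131  4.7929]
[ 0.1148  0.2462 -1.3106]
w 0.17302762292076254 [-0.435   0.1065 -0.8051] [0.4155 0.0988 0.2052] 8.4833
```

View pics/w3.png

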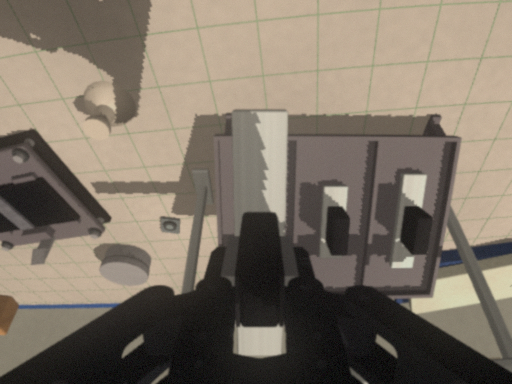

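Run:
```python
from h import *
y=.16; uy=np.array([-np.sin(y),np.cos(y),0])
q=quat(tool([0,0,-1],uy))
p=bot.read_position()
bot.move_linear([.41,.0,.27],0.25)
bot.move_linear([.48,-.12,.27],0.25,rotation=q)
snap("wrist","w4")
for t in ["bar_long","cradle","hook_near","hook_far"]:
    print(t,[(np.round(d['bbox']),round(d['confidence'],2)) for d in bot.search_frame("wrist",t)][:3])
print(bot.read_clock(),bot.read_ft_force(),bot.read_position())
a=cv2.imread("pics/w4.png");cv2.imwrite("pics/w4z.png",cv2.resize(a,(800,600),interpolation=cv2.INTER_CUBIC))
```

```text
bar_long [(array([230., 111.,  56., 244.]), 0.64), (array([ 86., 130., 149., 140.]), 0.37)]
cradle [(array([ 89., 133., 146., 140.]), 0.82)]
hook_near [(array([136., 146.,  30.,  11.]), 0.55)]
hook_far [(array([145., 251.,  29.,  22.]), 0.61)]
10.1417 [ 0.0943 -0.3992 -0.3403] [ 0.4792 -0.1189  0.2704]
```

View pics/w4z.png

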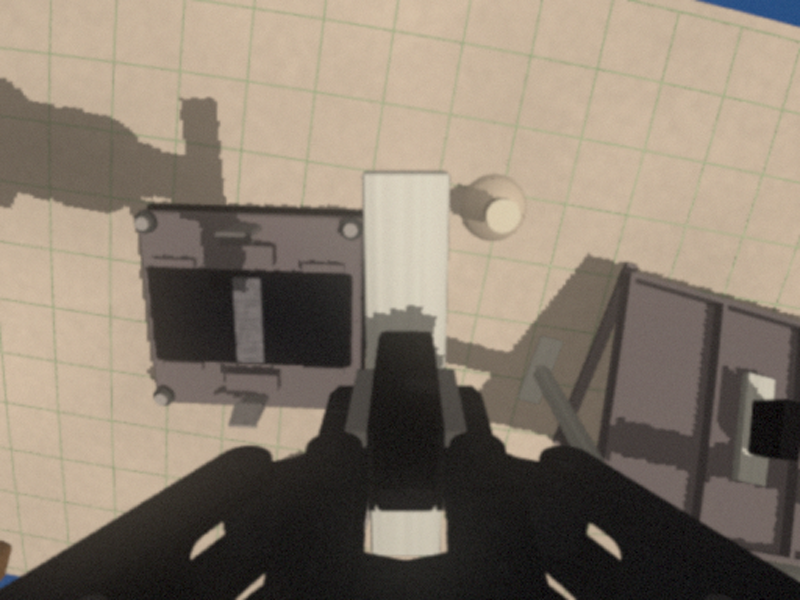

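Run:
```python
import cv2
a=cv2.imread("pics/w4.png")
cv2.imwrite("pics/w4c.png",cv2.resize(a[120:280,80:245],None,fx=4,fy=3.75,interpolation=cv2.INTER_CUBIC))
```

```text
(no output)
```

View pics/w4c.png

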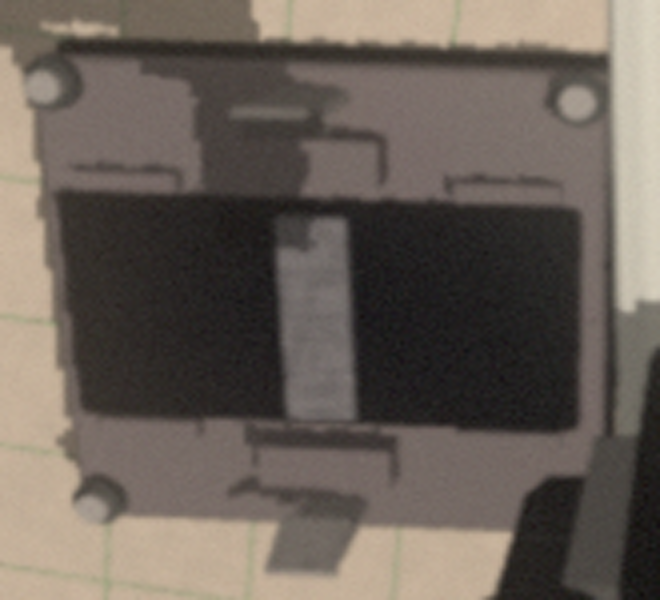

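Run:
```python
from h import *
y=.16; ux=np.array([np.cos(y),np.sin(y),0]);uy=np.array([-np.sin(y),np.cos(y),0]);uz=np.array([0,0,1.])
q=quat(tool(-.955*uz-.297*ux,uy))
C=np.array([.552,-.228,0])
bot.move_linear(C+.03*ux+.075*uy+[0,0,.215],0.2,rotation=q)
bot.wait(.1)
im,c=snap("wrist","w5")
print(bot.read_clock(),bot.read_position(),rot(bot.read_tool_rot()).as_matrix(),np.linalg.inv(c["extrinsics"]))
a=cv2.imread("pics/w5.png");cv2.imwrite("pics/w5z.png",cv2.resize(a,(800,600),interpolation=cv2.INTER_CUBIC))
```

```text
10.9833 [ 0.5691 -0.1492  0.2169] [[-0.159  -0.2907 -0.9435]
 [ 0.9873 -0.0479 -0.1516]
 [-0.0011 -0.9556  0.2946]] [[-0.1588  0.9873  0.0019  0.5388]
 [ 0.9873  0.1588 -0.     -0.1544]
 [-0.0003  0.0019 -1.      0.3758]
 [ 0.      0.      0.      1.    ]]
```

View pics/w5z.png

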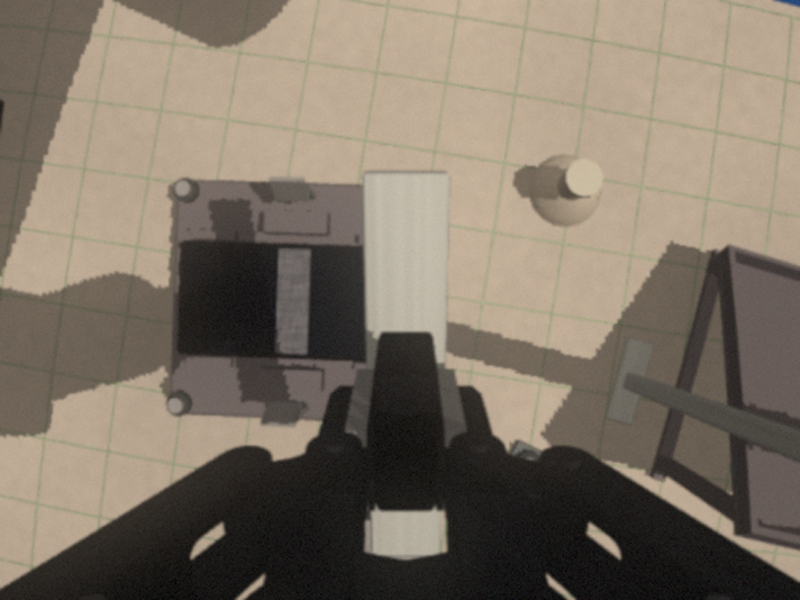

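Run:
```python
import cv2
a=cv2.imread("pics/w5.png")
cv2.imwrite("pics/w5c.png",cv2.resize(a[108:278,98:238],None,fx=3.5,fy=3.5,interpolation=cv2.INTER_CUBIC))
```

```text
(no output)
```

View pics/w5c.png

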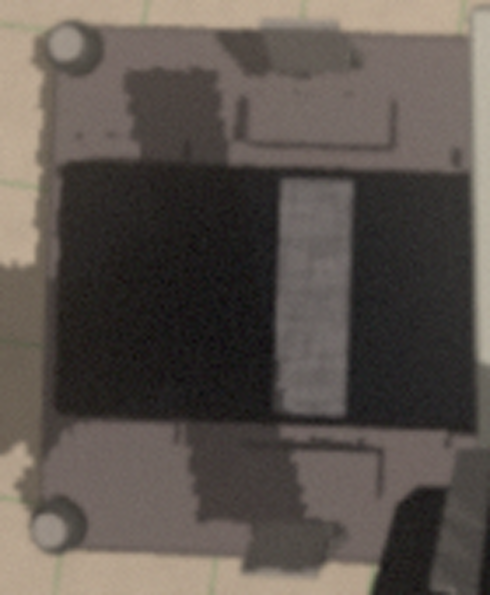

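Run:
```python
from h import *
c=dict(bot.calibration("wrist"));c["extrinsics"]=np.load("pics/w5.npy")
f=lambda p,z:onz(c,np.array(p)/3.5+[98,108]-.35,z)
y=.13;M=np.array([[np.cos(y),np.sin(y)],[-np.sin(y),np.cos(y)]])
C0=np.array([.552,-.228])
for zr in (.032,.037,.042):
    a,b=f((300,18),zr+.03),f((281,575),zr+.03)
    s1,s2=f((315,178),zr-.004),f((311,416),zr-.004)
    print(zr,"hook mid",(a+b)[:2]/2,"len",np.linalg.norm((a-b)[:2]),"yaw",np.arctan2(*(b-a)[1::-1]),"strip",(s1+s2)[:2]/2,np.linalg.norm((s1-s2)[:2]),np.arctan2(*(s2-s1)[1::-1]),
     "loc diff",M@((s1+s2-a-b)[:2]/2))
# near/far barb widths, hook widths
z=.067
print(np.linalg.norm(f((260,18),z)-f((340,18),z)),np.linalg.norm(f((240,575),z)-f((322,575),z)))
# top view: pegs & cradle overlays
```

```text
0.032 hook mid [ 0.5536 -0.2264] len 0.1487041813642362 yaw 0.1243726681407432 strip [ 0.5541 -0.2273] 0.07010357547645812 0.14188497579581155 loc diff [ 0.0004 -0.001 ]
0.037 hook mid [ 0.5533 -0.2253] len 0.14633472550369717 yaw 0.12437266814074308 strip [ 0.5539 -0.2263] 0.06909574345303422 0.14188497579581147 loc diff [ 0.0004 -0.0011]
0.042 hook mid [ 0.5531 -0.2241] len 0.14396526964315828 yaw 0.12437266814074319 strip [ 0.5537 -0.2252] 0.06808791142961032 0.14188497579581177 loc diff [ 0.0004 -0.0012]
0.021148480477439377 0.021747543933633488
```

Run:
```python
import cv2
a=cv2.imread("pics/w5.png")
u=cv2.resize(a[100:150,220:300],None,fx=6,fy=6,interpolation=cv2.INTER_CUBIC)
v=cv2.resize(a[315:365,220:300],None,fx=6,fy=6,interpolation=cv2.INTER_CUBIC)
v=cv2.convertScaleAbs(v,alpha=1.5)
cv2.imwrite("pics/w5e.png",cv2.vconcat([u,v]))
```

```text
(no output)
```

View pics/w5e.png

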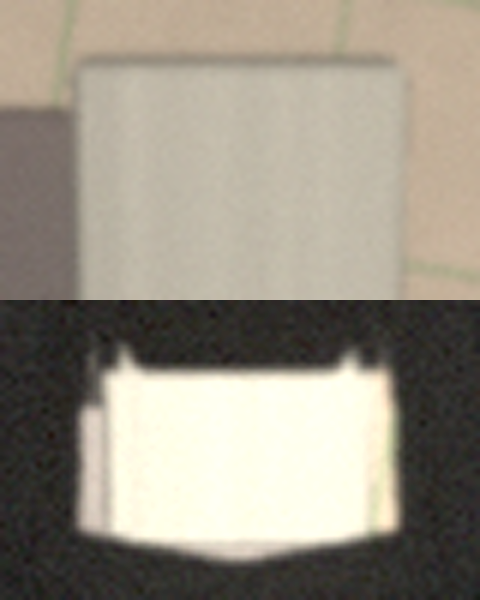

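Run:
```python
from h import *
from scipy.optimize import least_squares
c=dict(bot.calibration("wrist"));c["extrinsics"]=np.linalg.inv(c["hand_eye"])
# bar in tool: bar x -> -tool z, bar y -> tool x, bar z -> -tool y
def P(v,pts):
    s,h,t,lat=v # along(bar x) offset, origin depth beyond TCP, tilt
    r=R.from_euler("y",t); q=r.apply(pts)+[s,lat,0]
    return np.c_[q[:,1], h-q[:,2], -q[:,0]]
near=np.array([(-65,-12,8),(-65,12,8)])/1e3
px=np.array([(78,62),(405,62)])/6+[220,100]-.4
print("nominal",proj(c,P([0,.011,0,0],near)),px)
for t in (-.03,0,.03):
    s=least_squares(lambda v:(proj(c,P([v[0],v[1],t,v[2]],near))-px).ravel(),[0,.011,0]);v=[s.x[0],s.x[1],t,s.x[2]]
    e=proj(c,P(v,np.array([(x,yy,8) for x in (45,55) for yy in(-12,12)])/1e3))
    print(t,s.x,s.fun,e)
```

```text
nominal [[232.0592 112.6932]
 [288.7653 112.6862]] [[232.6    109.9333]
 [287.1    109.9333]]
-0.03 [-0.0005  0.0153 -0.0002] [ 0.      0.0047  0.     -0.0047] [[237.2132 322.9643]
 [282.3482 322.9344]
 [237.6077 338.3933]
 [281.9405 338.3625]]
0 [-0.0007  0.0172 -0.0002] [ 0.      0.0047  0.     -0.0047] [[237.5779 319.0076]
 [281.9563 318.9787]
 [237.9889 333.896 ]
 [281.5306 333.8663]]
0.03 [-0.001   0.0192 -0.0002] [ 0.      0.0047  0.     -0.0047] [[237.9271 315.0299]
 [281.5809 315.002 ]
 [238.3531 329.3966]
 [281.1387 329.3679]]
```

Run:
```python
from h import *
y=.127; uy=np.array([-np.sin(y),np.cos(y),0])
q=quat(tool([0,0,-1],uy))
bot.move_linear([.5535,-.2255,.20],0.2,rotation=q)
bot.move_linear([.5535,-.2255,.105],0.15)
bot.wait(.1)
for n in("wrist","top","scene"): snap(n,n[0]+"6")
print(bot.read_clock(),bot.read_ft_force(),bot.read_position(),rot(bot.read_tool_rot()).as_matrix())
a=cv2.imread("pics/w6.png");cv2.imwrite("pics/w6z.png",cv2.resize(a,(800,600),interpolation=cv2.INTER_CUBIC))
b=cv2.imread("pics/t6.png")[150:240,280:380];d=cv2.imread("pics/s6.png")[170:310,130:260]
cv2.imwrite("pics/t6z.png",cv2.resize(b,None,fx=6,fy=6,interpolation=cv2.INTER_CUBIC))
cv2.imwrite("pics/s6z.png",cv2.resize(d,None,fx=4.2,fy=4.2,interpolation=cv2.INTER_CUBIC))
```

```text
12.5667 [-0.4522  0.0333 -0.6138] [ 0.5541 -0.2258  0.106 ] [[-0.1267  0.0015 -0.9919]
 [ 0.9919 -0.0009 -0.1267]
 [-0.0011 -1.     -0.0014]]
```

View pics/w6z.png

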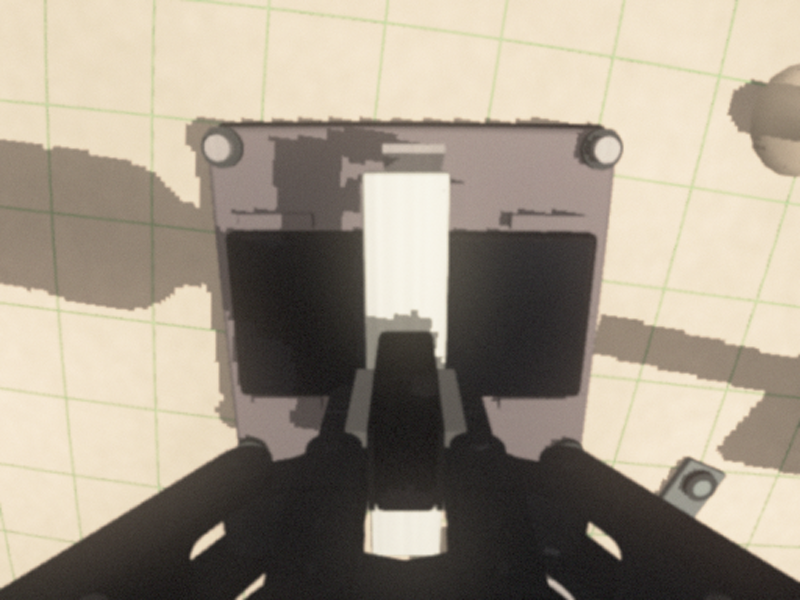

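View pics/s6z.png

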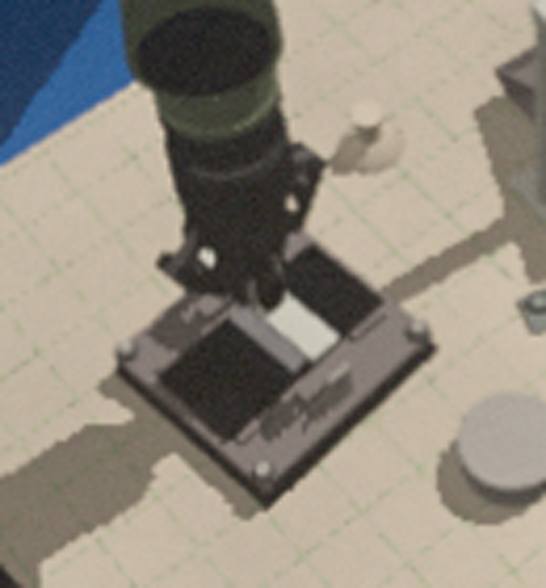

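View pics/t6z.png

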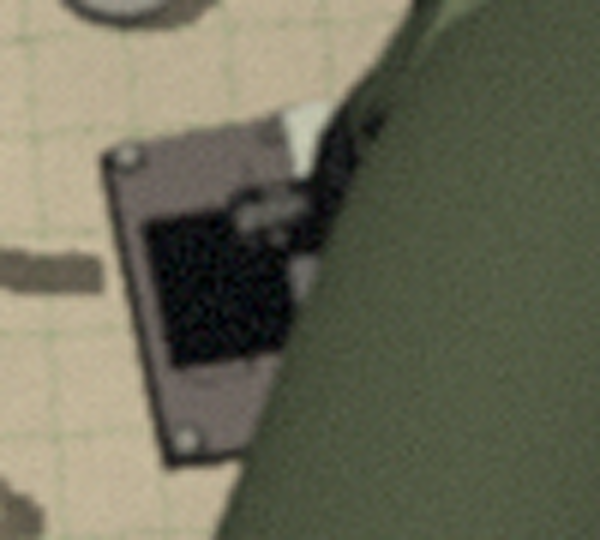

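Run:
```python
from h import *
c=dict(bot.calibration("wrist"));c["extrinsics"]=np.load("pics/w6.npy")
T=np.array([.5541,-.2258]);y=.127;M=np.array([[np.cos(y),np.sin(y)],[-np.sin(y),np.cos(y)]])
for z in(.062,.067,.072):
    print(z,[M@(onz(c,np.array(p)*.64-.2,z)[:2]-T) for p in((413.5,144),(413.5,154))])
    print("  glass",[M@(onz(c,np.array(p)*.64-.2,z-.034)[:2]-T) for p in((228,231),(598,231),(241,396),(582,396))])
for z in (.087,.09,.095,.098,.103): print(z,[M@(onz(c,np.array(p)*.64-.2,z)[:2]-T) for p in((364,172),(447,172))])
```

```text
0.062 [array([-0.0719,  0.0021]), array([-0.0686,  0.0022])]
  glass [array([-0.0359, -0.0761]), array([-0.036 ,  0.0814]), array([ 0.0423, -0.0779]), array([0.0423, 0.0825])]
0.067 [array([-0.0721,  0.0021]), array([-0.0688,  0.0021])]
  glass [array([-0.0368, -0.0744]), array([-0.0369,  0.0795]), array([ 0.0396, -0.0762]), array([0.0396, 0.0806])]
0.072 [array([-0.0722,  0.002 ]), array([-0.069,  0.002])]
  glass [array([-0.0377, -0.0727]), array([-0.0378,  0.0777]), array([ 0.037 , -0.0744]), array([0.0369, 0.0787])]
0.087 [array([-0.0643, -0.013 ]), array([-0.0643,  0.0119])]
0.09 [array([-0.0645, -0.0128]), array([-0.0645,  0.0117])]
0.095 [array([-0.0649, -0.0124]), array([-0.0649,  0.0113])]
0.098 [array([-0.0651, -0.0122]), array([-0.0651,  0.011 ])]
0.103 [array([-0.0654, -0.0118]), array([-0.0654,  0.0107])]
```

```bash
cat > press.py <<'E'
from h import *
y=.127; uy=np.array([-np.sin(y),np.cos(y),0])
C=np.array([.5535,-.2255,0])+.0025*uy
q=quat(tool([0,0,-1],uy))
E
python3 - <<'E'
from press import *
bot.move_linear(C+[0,0,.088],0.1,rotation=q)
bot.wait(.1);print(bot.read_position(),bot.read_ft_force())
z=.088
while z>.036:
    z-=.002
    hit=bot.move_linear(C+[0,0,z],0.03,until_force=30)
    print(round(z,3),hit,bot.read_position(),bot.read_ft_force(),bot.read_moment())
    if hit or bot.read_ft_force()[2]>32: break
print(bot.read_clock()); snap("wrist","w7");snap("scene","s7")
a=cv2.imread("pics/w7.png");cv2.imwrite("pics/w7z.png",cv2.resize(a,(800,600),interpolation=cv2.INTER_CUBIC))
E
```

```text
[ 0.5533 -0.2232  0.0883] [-0.0919 -1.0356 -0.6873]
0.086 False [ 0.5532 -0.2231  0.0861] [-0.452   0.9299 -1.2704] [0.0053 0.006  0.0154]
0.084 False [ 0.5531 -0.223   0.0839] [-0.4492 -0.8009 -1.8163] [-0.0101 -0.0466  0.0217]
0.082 False [ 0.553  -0.2229  0.0818] [ 0.2397  0.2979 -1.9962] [ 0.023  -0.0168  0.0466]
0.08 False [ 0.553  -0.2229  0.0798] [ 0.4725  0.0382 -1.6237] [-0.0099 -0.0457  0.0053]
0.078 False [ 0.5534 -0.223   0.078 ] [ 1.2781  0.0437 -1.2813] [ 0.0548 -0.1443  0.0351]
0.076 False [ 0.554  -0.2231  0.0763] [ 1.2429 -0.3271 -0.1221] [ 0.015  -0.5741 -0.0035]
0.074 False [ 0.5537 -0.2234  0.0743] [ 2.1096 -0.3891  1.7888] [-0.1137 -0.5516  0.0338]
0.072 False [ 0.5537 -0.2235  0.0725] [ 2.3963 -0.7276  4.2781] [-0.2032 -0.3221 -0.0008]
0.07 False [ 0.5538 -0.2236  0.0708] [ 1.9099 -0.2167  5.8582] [-0.1402 -0.3519  0.0043]
0.068 False [ 0.5541 -0.2238  0.0692] [ 1.6809 -0.4353  8.928 ] [-0.1232 -0.344   0.0011]
0.066 False [ 0.5542 -0.224   0.0676] [-0.3179 -1.1968  8.8576] [-0.1887 -0.6335  0.0184]
0.064 False [ 0.5539 -0.2238  0.0646] [ 2.7823 -1.5282  5.8402] [-0.4523 -0.4696 -0.0944]
0.062 False [ 0.5537 -0.2235  0.0622] [ 3.2943 -1.8844  4.2481] [-0.4501 -0.6538  0.0501]
0.06 False [ 0.5535 -0.2232  0.06  ] [ 4.4872 -1.7508  3.2721] [-0.4007 -0.6556 -0.0035]
0.058 False [ 0.5526 -0.2222  0.0571] [ 2.966  -0.173  -1.5207] [-0.0974 -0.7517  0.0236]
0.056 False [ 0.5527 -0.2224  0.0557] [1.4051 1.2836 1.3047] [ 0.1896 -0.507  -0.0075]
0.054 False [ 0.5527 -0.2224  0.0556] [-2.5554  3.3143 15.2783] [ 0.711   0.4904 -0.0022]
0.052 False [ 0.5527 -0.2224  0.0555] [-7.9812  5.4926 29.3142] [1.1932 1.5349 0.0217]
0.05 False [ 0.5528 -0.2225  0.0555] [-11.7204   8.7649  43.4047] [ 1.6935  2.4726 -0.012 ]
17.7417
```

View pics/w7z.png

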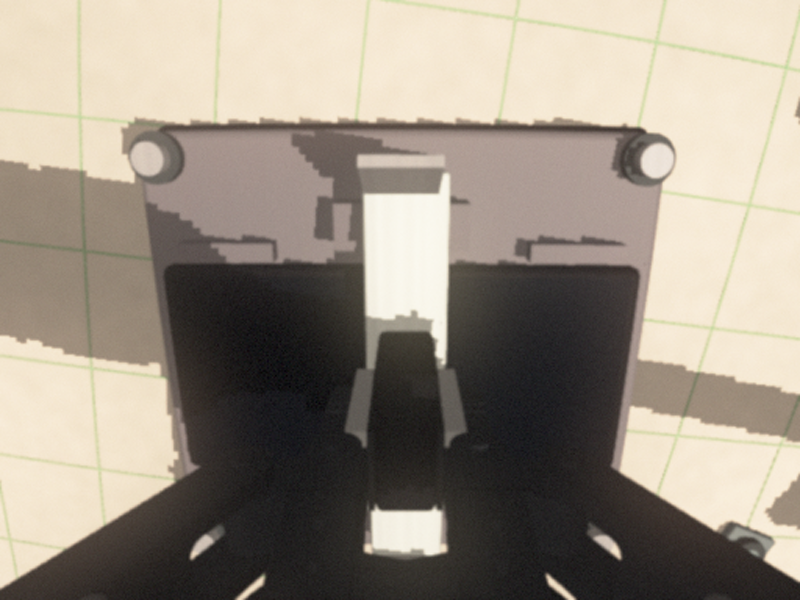

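Run:
```python
from press import *
bot.move_linear(C+[-.0007,.0,.0562],0.02); bot.wait(.1); print(bot.read_ft_force(),bot.read_position())
bot.set_gripper(0.5); bot.wait(.1); print(bot.read_gripper_width(),bot.read_ft_force())
bot.move_linear(C+[0,0,.12],0.1)
bot.move_linear(C+[-.08,0.02,.22],0.2); bot.wait(.2)
im,c=snap("wrist","w8"); snap("scene","s8")
for cam in("wrist","scene"):
  for t in ["bar_long","hook_near","hook_far"]:
    print(cam,t,[(np.round(d['bbox']),round(d['confidence'],2)) for d in bot.search_frame(cam,t)][:2])
print(bot.read_clock())
a=cv2.imread("pics/w8.png")[140:340,150:400];cv2.imwrite("pics/w8z.png",cv2.resize(a,None,fx=3,fy=3,interpolation=cv2.INTER_CUBIC))
d=cv2.imread("pics/s8.png")[200:310,130:260]
cv2.imwrite("pics/s8z.png",cv2.resize(d,None,fx=5,fy=5,interpolation=cv2.INTER_CUBIC))
```

```text
[4.7838 1.6325 0.7716] [ 0.5527 -0.223   0.0556]
0.5041191774194873 [-0.0232  0.0359  0.9926]
wrist bar_long [(array([214., 181.,  29., 117.]), 0.79)]
wrist hook_near [(array([212., 173.,  28.,  18.]), 0.86)]
wrist hook_far [(array([217., 298.,  24.,  19.]), 0.59), (array([142., 155., 171., 161.]), 0.18)]
scene bar_long [(array([180., 235.,  26.,  27.]), 0.75), (array([239., 261.,  29.,  30.]), 0.63)]
scene hook_near [(array([249., 150.,  90.,  76.]), 0.41)]
scene hook_far [(array([208., 259.,   6.,   4.]), 0.5)]
21.075
```

View pics/w8z.png

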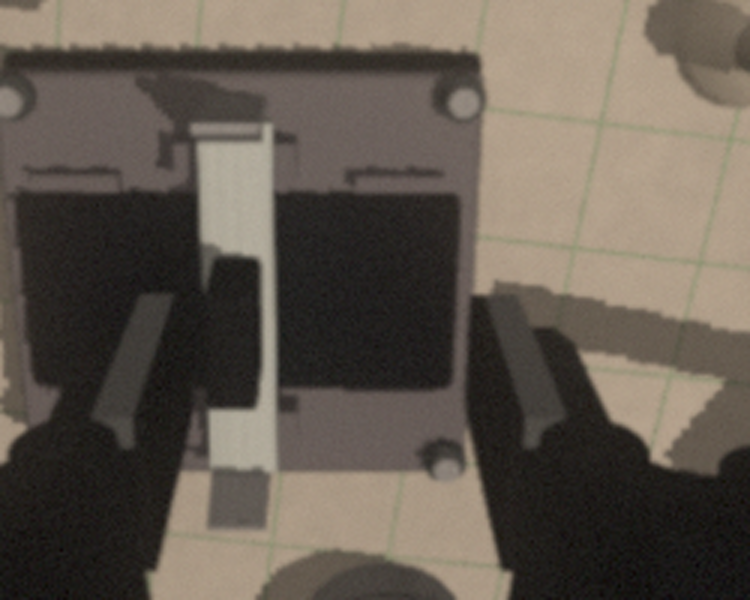

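View pics/s8z.png

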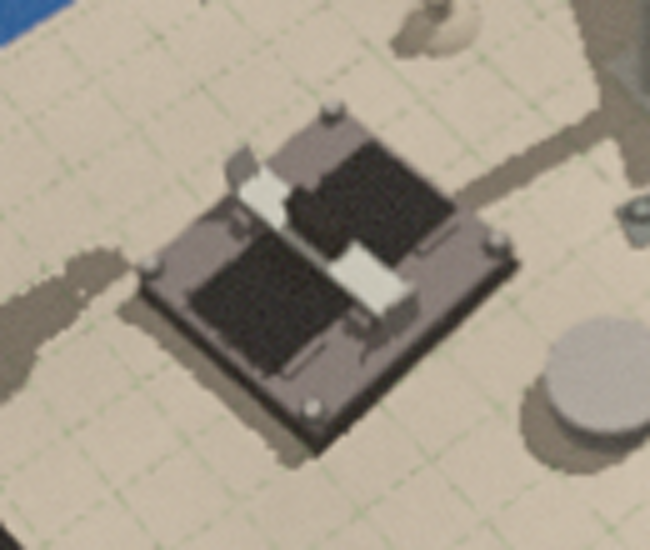

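```bash
cat > ov.py <<'E'
from h import *
def box(x0,x1,y0,y1,z0,z1): return np.array([(a,b,h) for h in (z0,z1) for a,b in ((x0,y0),(x1,y0),(x1,y1),(x0,y1))])/1000.
E8=[(0,1),(1,2),(2,3),(3,0),(4,5),(5,6),(6,7),(7,4),(0,4),(1,5),(2,6),(3,7)]
def run(C,yaw,zr,tag):
    r=R.from_euler("Z",yaw); t=np.array([C[0],C[1],zr])
    for cam,n,roi,f in(("wrist","w"+tag,(150,140,250,200),3),("scene","s"+tag,(130,200,130,110),6)):
        c=dict(bot.calibration(cam));c["extrinsics"]=np.load(f"pics/{n}.npy")
        x0,y0,w,h=roi;a=cv2.resize(cv2.imread(f"pics/{n}.png")[y0:y0+h,x0:x0+w],None,fx=f,fy=f,interpolation=cv2.INTER_CUBIC)
        for b,col in((box(-65,65,-12,12,0,8),(0,0,255)),(box(-20,20,-8,8,8,40),(0,255,0)),(box(69,72,-10,10,0,30),(255,0,0)),(box(-72,-69,-10,10,0,30),(255,0,0))):
            p=((proj(c,r.apply(b)+t)+.5-[x0,y0])*f)
            for i,j in E8: cv2.line(a,tuple(map(int,p[i])),tuple(map(int,p[j])),col,1)
        cv2.imwrite(f"pics/ov_{n}.png",a)
run([.5527,-.2230],.127,.040,"8")
E
python3 ov.py
```

```text
(no output)
```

View pics/ov_w8.png

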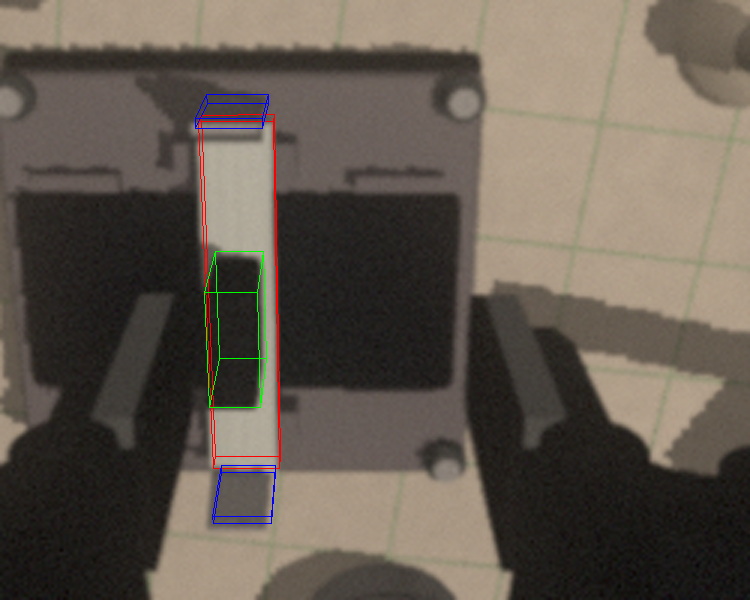

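View pics/ov_s8.png

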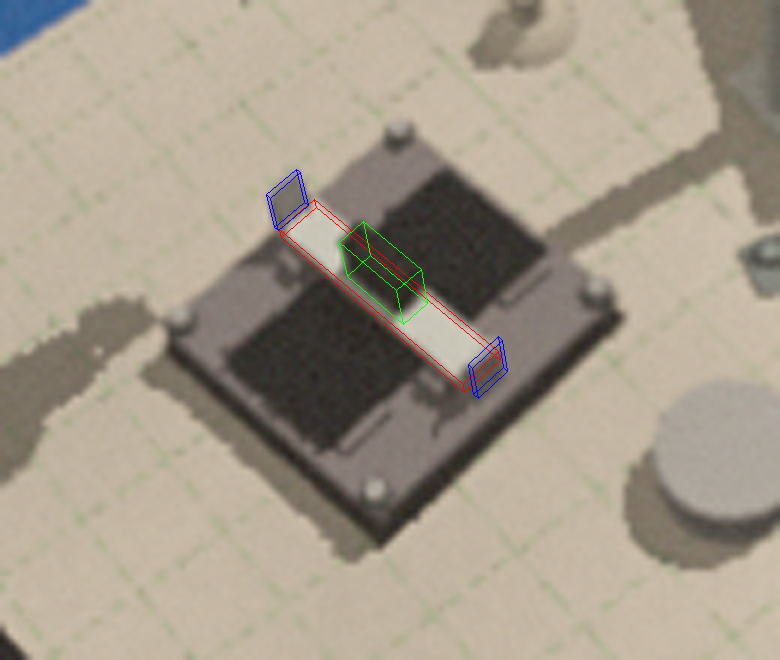

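Run:
```python
from h import *
y=.127;M=np.array([[np.cos(y),np.sin(y)],[-np.sin(y),np.cos(y)]])
c=dict(bot.calibration("wrist"))
def g(n,p,z):
    c["extrinsics"]=np.load(f"pics/{n}.npy"); return M@(onz(c,np.array(p)-.3,z)[:2]-[.5527,-.2230])
for z in(.066,.070):
    print("w8 near",[g("w8",np.array(p)/3+[150,140],z) for p in((192,123),(262,123),(262,136))],"far",[g("w8",np.array(p)/3+[150,140],z) for p in((210,528),(267,528))])
    print("w7 near",[g("w7",np.array(p)*.64,z) for p in((358,155),(444,155),(444,167))])
    print("w6 near",[g("w6",np.array(p)*.64,z) for p in((382,144),(445,144),(445,154))])
print("bar w8 z.048",[g("w8",np.array(p)/3+[150,140],.048) for p in((197,140),(273,123),(277,468),(208,468))])
```

```text
w8 near [array([-0.0694, -0.0115]), array([-0.0693,  0.0097]), array([-0.0652,  0.0096])] far [array([ 0.0771, -0.0116]), array([0.0771, 0.0083])]
w7 near [array([-0.0709, -0.0116]), array([-0.0709,  0.0093]), array([-0.068 ,  0.0094])]
w6 near [array([-0.0711, -0.0115]), array([-0.0711,  0.0096]), array([-0.0678,  0.0097])]
w8 near [array([-0.0705, -0.011 ]), array([-0.0705,  0.01  ]), array([-0.0664,  0.0099])] far [array([ 0.074, -0.011]), array([0.074 , 0.0086])]
w7 near [array([-0.0711, -0.0113]), array([-0.0711,  0.009 ]), array([-0.0683,  0.0091])]
w6 near [array([-0.0711, -0.0113]), array([-0.0711,  0.0093]), array([-0.068 ,  0.0094])]
bar w8 z.048 [array([-0.0586, -0.0126]), array([-0.0643,  0.012 ]), array([0.0649, 0.0112]), array([ 0.0649, -0.0137])]
```

Run:
```python
from h import *
print(bot.read_ft_force(),bot.read_joint_vel(),bot.read_clock()); bot.close_job()
```

```text
[-0.2522  0.0754  0.0237] [ 0.0009 -0.0046 -0.0004  0.      0.0007  0.0002] 21.075
the job is handed in; nothing more can be done
```

The long bar is out of the tray and pressed onto its rests in the cradle. I let it go and handed the job in at about 21 s of the 45 s; no verdict is reported.

**What I did:**
- I took the long bar from the right-hand (-y) compartment with the gripper leaning 30°, square to the tray floor.
- I backed it out on the robot's side of the light bar and levelled it over the cradle.
- I shifted it 2.5 mm sideways after a close wrist view showed the hooks off centre.
- I pressed it down in 2 mm steps. The force rose to about 9 N at the hooks, fell to about zero as they clicked, then rose to 43 N against the rests with no further travel.
- I took the load off, opened the gripper and backed away.

**Last checks:**
- **Bar position:** the wrist and scene pictures fit a level bar centred between the hooks to about 1–1.5 mm, with its underside about 40 mm up.
- **Hooks:** their tops are 144.5 mm apart over their outer faces, within the 144–149 mm I measured before pressing, so both look upright again. This was measured on the pictures and is good to about 2 mm.
- **Robot:** the wrist force was about 0.3 N and the arm was at rest.

**Disagreements:**
- The first sideways estimate of the cradle was about 2.5 mm different from the close view, and I used the close view.
- The camera put the bar about 5 mm lower in the grip than planned. That did not matter, because the final height was found by feel.

I did not re-measure the other two bars or the bystanders after the move; the arm kept clear of them throughout.

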